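Unpack the parts tray onto the matching stands

TASK

Clear the four goods out of the steel parts tray (the screwdriver may stay) and stand each one upright inside the rim of the stand that matches it: the objective case in the round black stand, the lamp carton in the square orange stand, the red-capped vial in the red ring and the blue-capped vial in the blue ring. Never let a vial tip over on the way, and leave all four standing flat on their stands.

Things in the scene. Friction and masses are not known exactly. Their poses are not given: they have to be found in the camera images.
- objective_case: round screw case of a spare microscope objective, pale grey body 40 mm in diameter with a black lid 42 mm in diameter (the lid is the part from 34 to 53 mm up; it does not come off), 53 mm tall, 0.09 to 0.15 kg; loose; origin at the centre of its underside, z up. It starts standing upright in the shallow steel tray, whose floor is 3.4 mm above the table and whose thin walls rise to 24 mm above the table
- lamp_carton: small blue lamp carton with a white and orange label, 36 x 36 mm and 50 mm tall, its sides along its x and y axes, about 0.04 kg; loose; origin at the centre of its underside, z up. It starts standing upright in the shallow steel tray, whose floor is 3.4 mm above the table and whose thin walls rise to 24 mm above the table
- red_vial: sample vial with a red cap, 20 mm in diameter and 64 mm tall (the cap is the top 12 mm; it does not come off), about 0.03 kg; loose; origin at the centre of its underside, z up. It starts standing upright in the shallow steel tray, whose floor is 3.4 mm above the table and whose thin walls rise to 24 mm above the table
- blue_vial: sample vial with a blue cap, 20 mm in diameter and 64 mm tall (the cap is the top 12 mm; it does not come off), about 0.03 kg; loose; origin at the centre of its underside, z up. It starts standing upright in the shallow steel tray, whose floor is 3.4 mm above the table and whose thin walls rise to 24 mm above the table
- round_stand: black round stand with a grey floor, 72 mm across outside, 58 mm inside its rim; fixed to the table, its flat floor 3 mm above the table, the top of its rim 9 mm above the table; origin at the centre of its underside on the table, z up
- square_stand: orange square stand with a white floor, 66 x 66 mm outside, 52 x 52 mm inside its rim, sides along its x and y axes; fixed to the table, its flat floor 3 mm above the table, the top of its rim 9 mm above the table; origin at the centre of its underside on the table, z up
- red_stand: red ring-shaped stand with a white floor, 50 mm across outside, 36 mm inside its rim; fixed to the table, its flat floor 3 mm above the table, the top of its rim 9 mm above the table; origin at the centre of its underside on the table, z up
- blue_stand: blue ring-shaped stand with a white floor, 50 mm across outside, 36 mm inside its rim; fixed to the table, its flat floor 3 mm above the table, the top of its rim 9 mm above the table; origin at the centre of its underside on the table, z up

How it is judged (in metres and radians):
At the end, for the whole second after the job is handed in: Each of the four things stands upright (within 0.12 rad) and at rest on the floor of its own stand, inside the rim: its centre within 13 mm of the stand's centre seen from above, its underside no more than 6 mm above the stand's underside (horizontal distance between objective_case and round_stand below 0.013 m and z of objective_case in the frame of round_stand below 0.006 m and angle between each of objective_case, lamp_carton, red_vial, blue_vial's own z axis and vertical below 0.12 rad and linear speed of each of objective_case, lamp_carton, red_vial, blue_vial below 0.02 m/s and horizontal distance between lamp_carton and square_stand below 0.013 m and z of lamp_carton in the frame of square_stand below 0.006 m and horizontal distance between red_vial and red_stand below 0.013 m and z of red_vial in the frame of red_stand below 0.006 m and horizontal distance between blue_vial and blue_stand below 0.013 m and z of blue_vial in the frame of blue_stand below 0.006 m); the robot touches nothing.
It fails at once if a sample vial tipped over (more than 0.7 rad from upright) (angle between any of red_vial, blue_vial's own z axis and vertical above 0.7 rad).
It also fails if it takes over 90 s, if anything falls off the work surface, if the arm or the gripper's body presses on something with over 40 N, if the wrist force passes 120 N, or if a joint passes its speed limit or range.

ROBOT

A 7-joint arm with a two-finger parallel gripper is mounted at the origin on the work surface; the furniture and walls round the work are solid. World frame = base frame: x ahead of the robot, y to its left, z up, the work surface at z = 0. Lengths are in mm, angles in degrees, forces in N, time in s.
With the tool pointing down it reaches from about 400 to 850 mm from the base axis. Payload 10.4 kg.
Tool frame: the origin (TCP) lies on the front face of the gripper's body, between the roots of the fingers; the fingertips stand 70 mm ahead of it and the grasp point (between the pads) lies 51 mm ahead of it; z points along the fingers, y is the line along which they close (so a half turn about z gives the same grasp; the last joint's range is limited). The gripper opens to 87 mm and grips with 3 to 60 N. Pads are 19 mm wide; open, the fingers measure 117 mm over their backs; the gripper's body (75 mm by 190 mm) begins 51 mm behind the grasp point.
Start: joints at [70.497, 19.034, -3.707, 83.658, 1.238, 77.344, -5.071], TCP at [195.317, -593.713, 292.276] pointing down, gripper open.
Joint ranges: [-148.97, 148.97], [-28.65, 121.19], [-84.17, 76.75], [9.2, 138.47], [-72.65, 252.65], [3.7, 117.97], [-149.18, 149.18]. Speed limits (degrees/s): [127.2, 127.2, 159.86, 159.86, 180, 180, 180].

INTERFACE

Orientations are given as a 3x3 rotation matrix whose columns are the frame's x, y, z axes.
In Python, from rig import manip, vision gives the robot as it stands.
- The arm moves only by the tool drive_tool, never from a script. Its argument "deltas" is a list of rows, each a list of 3 entries, a list of its own where there are three numbers: the shift along the tool's x, y, z in mm, then the turn, a rotation vector about the tool's x, y, z in degrees, then the closure, from 0 (fully open) to 1 (shut). A call has 1 to 20 rows; each row is the pose to reach, as a shift and turn from the pose commanded when the call began, along the tool's axes at that moment; what a row does not reach only later rows make up. A row lasts 1/12 s, in which the tool goes at most 41.7 mm and 7.16 degrees, less where a joint would pass 70% of its speed; a pose out of reach is approached as far as the arm can. A call with a gripper value outside its range is refused whole. The fingers move at their own pace and stop on an object; the grip force is fixed at half the most. Time passes only in rows, so rows that repeat a pose let the fingers close. It gives the time, the measured TCP pose, the force, the opening and the grip force at its end, in the units of the state.
- manip.get_state(): the state, without advancing time (a new reading comes with each control period).
- vision.read_camera(name): name is "scene" or "top"; returns the picture (400x640x3 uint8, blue, green, red); there is no depth.
- vision.get_calibration(name): a dict with "K" (3x3 intrinsics, pixels), "world_to_cam" (4x4, takes a point from world to camera coordinates). Camera axes: x right, y up, looking along -z (the intrinsics and any distortion apply to the point x, -y, -z); pixel columns grow to the right and rows downward; lengths in mm; the calibration is good to about 2 mm. A picture is of the moment at which its call begins. get_calibration takes no time and is no camera call.
- manip.sign_off(): hands the job in; it is judged then, once.
The state is a dict: "t": time; "joint_positions": joint angles; "qvel": joint speeds; "joint_torque": joint torques, N m; "tcp_pos": TCP position; "orientation": TCP orientation; "ft_force": force on the tool from outside, world axes, zero at the start; "torque": the same for the moment, N m; "width": finger opening in mm; "grasp_force": force on a finger pad.
Only numpy, scipy, OpenCV 4.12 (cv2) and the standard library are available. Lean on these libraries where they do the work, as an engineer would, in place of code of your own. Each camera call takes 0.05 s, during which the arm holds its last target. There are 200 camera calls.

## Working session

There is one attempt and no reset: what is moved stays moved. The work goes in short steps, Python scripts to look and compute and a tool call to move; the robot and the scene stay as the last step left them, time stands still between calls to the robot, and variables do not carry over. Pictures are saved under pics/ and viewed, at most 14 in all, crops included, and the job is handed in when it is done.

Besides the shell and the picture viewer there is one more tool, called after "Request:" by a JSON object that holds its "fn" and its "kwargs". drive_tool: Moves the arm, as the interface text tells. Its arguments: {"type":"object","properties":{"deltas":{"type":"array"}},"required":["deltas"]}

```bash
mkdir -p pics
python3 - <<'E'
from rig import manip, vision
import cv2,numpy as np
for n in("scene","top"):
    cv2.imwrite(f"pics/{n}0.png",vision.read_camera(n)); c=vision.get_calibration(n); print(n,{k:np.round(v,4).tolist() if not isinstance(v,str) else v for k,v in c.items()})
s=manip.get_state(); print(s)
E
```

```text
scene {'K': [[428.5378, 0.0, 319.8192], [0.0, 428.5378, 194.3432], [0.0, 0.0, 1.0]], 'world_to_cam': [[0.4634, -0.886, 0.016, -245.4373], [0.5438, 0.2986, 0.7843, -287.9054], [-0.6997, -0.3547, 0.6202, -648.7179], [0.0, 0.0, 0.0, 1.0]]}
top {'K': [[519.9772, 0.0, 316.6671], [0.0, 519.9772, 203.6024], [0.0, 0.0, 1.0]], 'world_to_cam': [[0.0217, -0.9998, -0.0023, -12.8084], [0.9967, 0.0215, 0.0783, -487.3676], [-0.0782, -0.004, 0.9969, -1087.9036], [0.0, 0.0, 0.0, 1.0]]}
{'t': 0.1, 'joint_positions': array([70.4943892 , 19.07013639, -3.70602513, 83.69932556,  1.23697214,
       77.34338988, -5.06977677]), 'qvel': array([-0.00508997, -0.0959062 ,  0.08259816, -0.11647528, -0.04328714,
        0.0321444 , -0.05104572]), 'joint_torque': array([ 1.92849824e-03, -6.24548650e+01,  2.49188393e-02, -3.90719497e+01,
       -6.14181720e-02,  3.65694717e-02,  8.78550600e-05]), 'tcp_pos': array([ 195.23789652, -593.46460676,  291.52952727]), 'orientation': array([[ 9.49908784e-01,  3.12526964e-01, -4.46630526e-04],
       [ 3.12527279e-01, -9.49908034e-01,  1.19405295e-03],
       [-5.10841799e-05, -1.27382561e-03, -9.99999187e-01]]), 'ft_force': array([ 0.35977214, -0.19107543,  0.01968909]), 'torque': array([-0.01179301, -0.0050177 ,  0.01752908]), 'grasp_force': 0.0, 'width': 87.15993490387645}
```

View pics/scene0.png

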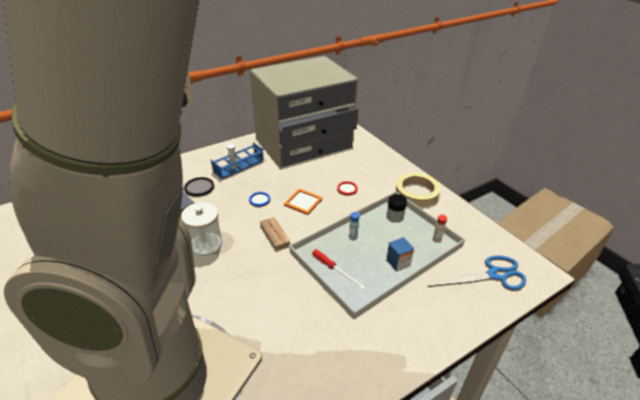

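View pics/top0.png

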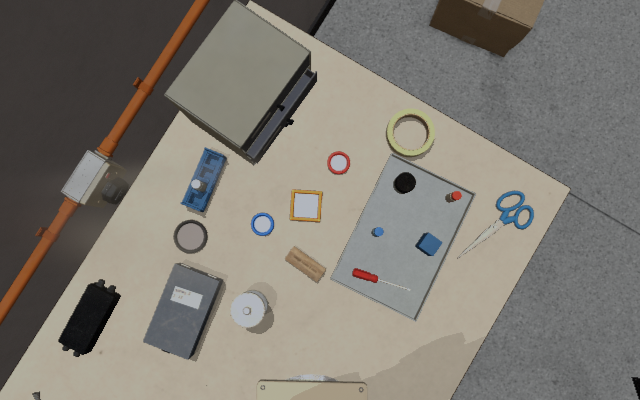

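The top view shows everything clear of the arm. In pixels, the goods are the case (404,183), carton (428,244), red vial (455,196) and blue vial (378,232). The stands are round (190,236), square (306,205), red (339,162) and blue (262,224). The scene view agrees. Next I'll turn these into positions.

```bash
cat > h.py <<'E'
from rig import manip, vision
import cv2,numpy as np
def ray(n,uv,z):
    c=vision.get_calibration(n);K=np.array(c["K"]);T=np.array(c["world_to_cam"])
    d=np.linalg.solve(K,[uv[0],uv[1],1]);d=np.array([d[0],-d[1],-d[2]])
    R=T[:3,:3];o=-R.T@T[:3,3];w=R.T@d
    return (o+w*(z-o[2])/w[2])
def proj(n,p):
    c=vision.get_calibration(n);T=np.array(c["world_to_cam"]);q=T[:3,:3]@p+T[:3,3]
    q=np.array(c["K"])@[q[0],-q[1],-q[2]];return q[:2]/q[2]
COL=dict(red=[((0,130,70),(8,255,255)),((172,130,70),(180,255,255))],blue=[((95,110,40),(125,255,255))],
 orange=[((8,140,90),(22,255,255))],black=[((0,0,0),(180,255,60))])
def blob(im,col,win,):
    u,v,r=win;h=cv2.cvtColor(im,cv2.COLOR_BGR2HSV);m=sum(cv2.inRange(h,a,b) for a,b in COL[col])
    k=np.zeros_like(m);cv2.circle(k,(u,v),r,255,-1);m&=k
    cs,_=cv2.findContours(m,cv2.RETR_EXTERNAL,cv2.CHAIN_APPROX_NONE)
    return max(cs,key=cv2.contourArea)
E
python3 - <<'E'
from h import *
im=vision.read_camera("top")
for nm,col,w,z in [("case","black",(404,183,18),56.4),("carton","blue",(428,244,20),53.4),("redv","red",(455,196,12),67.4),("bluev","blue",(378,232,12),67.4),
 ("round","black",(190,236,26),9),("square","orange",(306,205,26),9),("redst","red",(339,162,18),9),("bluest","blue",(262,224,18),9)]:
    c=blob(im,col,w); (u,v),r=cv2.minEnclosingCircle(c); R=cv2.minAreaRect(c)
    p=ray("top",(u,v),z); s=np.linalg.norm(ray("top",(u+1,v),z)-p)
    print(nm,"px",round(u,1),round(v,1),"w",np.round(p,1),"diam",round(2*r*s),"rect",np.round(np.array(R[1])*s),np.round(ray("top",R[0],z)[:2],1),"ang",round(R[2],1),"R",round(np.hypot(p[0],p[1])),"scene",np.round(proj("scene",p)))
    if nm in("square","carton"): print(np.round([ray("top",q,z)[:2] for q in cv2.boxPoints(R)]).tolist())
for n,uv in dict(tubetop=(196,185),jar=(248,310),blk=(305,263),drawerL=(248,158),drawerR=(314,75)).items(): print(n,np.round(ray("top",uv,60)))
b=cv2.resize(im[150:270,340:480],None,fx=5,fy=5,interpolation=cv2.INTER_CUBIC);cv2.imwrite("pics/crop.png",b)
E
```

```text
case px 404.2 182.8 w [ 531.5 -182.1   56.4] diam 46 rect [39. 45.] [ 531.1 -182.6] ang 45.0 R 562 scene [396. 199.]
carton px 428.5 244.0 w [ 406.8 -233.3   53.4] diam 52 rect [41. 39.] [ 406.7 -233.6] ang 35.5 R 469 scene [399. 244.]
[[402.0, -206.0], [434.0, -228.0], [411.0, -261.0], [379.0, -239.0]]
redv px 456.3 195.0 w [ 507.4 -286.5   67.4] diam 19 rect [17. 17.] [ 507.4 -285.8] ang 45.0 R 583 scene [442. 217.]
bluev px 378.0 231.0 w [ 430.7 -127.9   67.4] diam 18 rect [16. 16.] [ 430.7 -127.9] ang 90.0 R 449 scene [354. 214.]
round px 191.5 234.5 w [416.3 264.1   9. ] diam 66 rect [66. 35.] [427.8 260.4] ang 19.7 R 493 scene [200. 184.]
square px 305.5 206.0 w [482.6  21.6   9. ] diam 87 rect [65. 65.] [484.1  21.3] ang 3.8 R 483 scene [302. 200.]
[[453.0, 55.0], [518.0, 52.0], [515.0, -13.0], [450.0, -10.0]]
redst px 338.1 162.4 w [578.7 -46.6   9. ] diam 49 rect [48. 45.] [579.5 -47.4] ang 90.0 R 581 scene [346. 186.]
bluest px 262.0 224.0 w [442.  113.9   9. ] diam 49 rect [47. 47.] [442.6 113.7] ang 63.4 R 456 scene [259. 197.]
tubetop [517. 247.  60.]
jar [266. 131.  60.]
blk [363.  19.  60.]
drawerL [576. 141.  60.]
drawerR [754.   9.  60.]
```

View pics/crop.png

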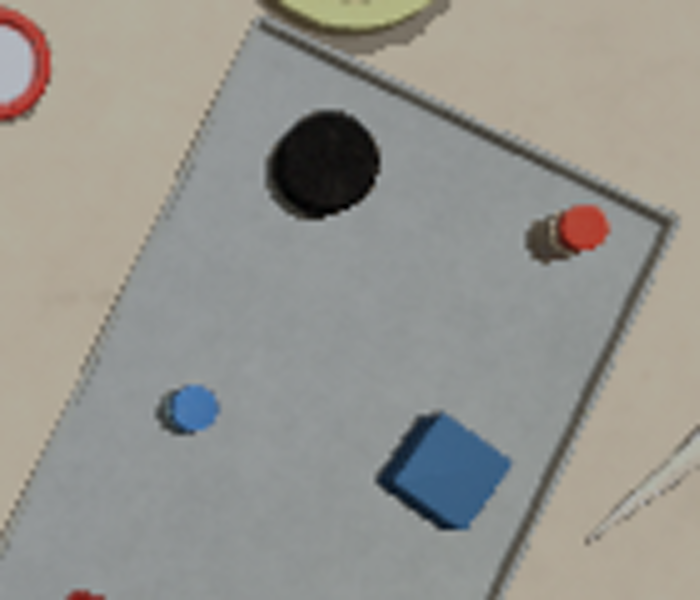

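The crop shows the carton's top face with corners at about (440,412), (511,463), (463,528) and (392,478). The lid's top circle is centred near (328,162). The dark side walls biased those two masks, and the round stand's outline is incomplete, so I'll refine all three.

Run:
```python
from h import *
im=vision.read_camera("top")
f=lambda c:((c[0]+.5)/5-.5+340,(c[1]+.5)/5-.5+150)
cc=np.array([ray("top",f(c),53.4)[:2] for c in[(440,412),(511,463),(463,528),(392,478)]])
print("carton",cc.mean(0),[np.linalg.norm(cc[i]-cc[i-1]).round(1) for i in range(4)],[np.degrees(np.arctan2(*(cc[i]-cc[i-1])[::-1])).round(1) for i in range(4)])
print("case",ray("top",f((328,162)),56.4))
g=cv2.cvtColor(im,cv2.COLOR_BGR2GRAY)[210:264,165:217]
for t in(80,100,120):
    m=(g<t).astype(np.uint8)*255
    c=max(cv2.findContours(m,cv2.RETR_EXTERNAL,cv2.CHAIN_APPROX_NONE)[0],key=cv2.contourArea)
    (u,v),(a,b),_=cv2.fitEllipse(c);print("round",t,u+165,v+210,a,b,ray("top",(u+165,v+210),9))
p=manip.get_state();R=p["orientation"];print(p["t"],p["tcp_pos"],R.round(4).tolist())
# second-view check: predicted vs measured cap centre
s=vision.read_camera("scene")
for nm,col,w,P in[("redv","red",(442,217,10),(507.4,-286.5,61)),("bluev","blue",(354,216,9),(430.7,-127.9,61))]:
    x,y,ww,hh=cv2.boundingRect(blob(s,col,w));print(nm,x+ww/2-.5,y+hh/2-.5,proj("scene",np.array(P)))
```

```text
carton [ 407.55895519 -236.176521  ] [np.float64(33.7), np.float64(35.5), np.float64(33.3), np.float64(35.2)] [np.float64(-35.4), np.float64(-124.8), np.float64(144.1), np.float64(55.9)]
case [ 533.22963904 -184.02272706   56.4       ]
round 80 190.63450622558594 235.9234733581543 31.790660858154297 31.969194412231445 [413.1755816  265.81279716   9.        ]
round 100 190.3476047515869 236.23504638671875 32.56744384765625 33.03618240356445 [412.49742538 266.39959988   9.        ]
round 120 190.3161849975586 236.35630989074707 33.11373519897461 33.460689544677734 [412.23723147 266.45627729   9.        ]
0.2 [ 195.25707932 -593.54816097  291.7752841 ] [[0.9499, 0.3125, -0.0003], [0.3125, -0.9499, 0.0008], [-0.0, -0.0008, -1.0]]
redv 442.0 219.0 [441.06116548 218.98444147]
bluev 354.5 217.0 [353.66006161 216.11523611]
```

Request:
{"fn": "drive_tool", "kwargs": {"deltas": [[[12,-6,3],[0,0,0],0.35],[[35,-17,8],[0,0,0],0.35],[[67,-33,16],[0,0,0],0.35],[[102,-51,24],[0,0,0],0.35],[[137,-68,32],[0,0,0],0.35],[[173,-86,40],[0,0,0],0.35],[[208,-103,49],[0,0,0],0.35],[[243,-121,57],[0,0,0],0.35],[[279,-138,65],[0,0,0],0.35],[[314,-156,74],[0,0,0],0.35],[[345,-171,81],[0,0,0],0.35],[[369,-183,86],[0,0,0],0.35],[[385,-191,90],[0,0,0],0.35],[[392.5,-194.5,92],[0,0,0],0.35],[[392.5,-194.5,92],[0,0,0],0.35],[[392.5,-194.5,92],[0,0,0],0.35]]}}

```text
t: 1.58
tcp_pos: [506.9, -286.6, 200.2]
orientation: [[0.95, 0.312, -0.001], [0.312, -0.95, -0.0], [-0.001, 0.0, -1.0]]
ft_force: [-0.5, -0.0, 0.2]
width: 56.6
grasp_force: 0.0
```

Request:
{"fn": "drive_tool", "kwargs": {"deltas": [[[0,0,15],[0,0,0],0.35],[[0,0,40],[0,0,0],0.35],[[0,0,65],[0,0,0],0.35],[[0,0,85],[0,0,0],0.35],[[0,0,98],[0,0,0],0.35],[[0,0,104],[0,0,0],0.4],[[0,0,104],[0,0,0],0.6],[[0,0,104],[0,0,0],0.7],[[0,0,104],[0,0,0],0.73]]}}

```text
t: 2.33
tcp_pos: [508.0, -286.9, 97.7]
orientation: [[0.95, 0.312, 0.002], [0.312, -0.95, -0.001], [0.001, 0.002, -1.0]]
ft_force: [0.6, 0.0, 0.3]
width: 39.9
grasp_force: 0.0
```

Run:
```python
from h import *
a=vision.read_camera("top")[130:260,380:520];b=vision.read_camera("scene")[150:280,370:510]
cv2.imwrite("pics/g1.png",cv2.resize(np.hstack([a,b]),None,fx=2.8,fy=2.8,interpolation=cv2.INTER_CUBIC))
s=manip.get_state();print(s["width"],s["grasp_force"],s["tcp_pos"])
```

```text
32.10047335076623 0.0 [ 507.95432881 -286.71271056   97.50431651]
```

View pics/g1.png

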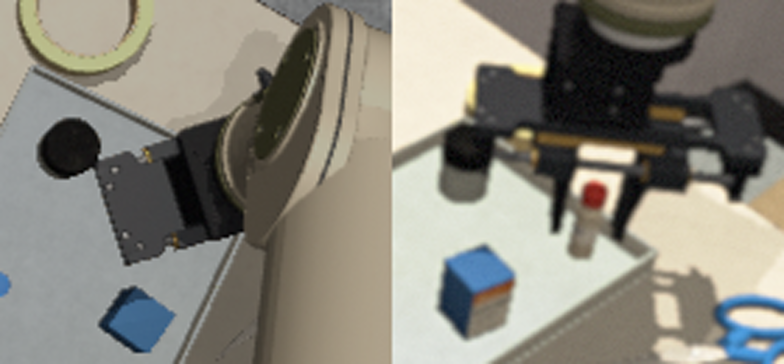

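The pictures show the body's long side along tool y, clear of the case, and the red vial standing between the fingers. Closing now, then lifting.

Request:
{"fn": "drive_tool", "kwargs": {"deltas": [[[0,0,0.5],[0,0,0],0.73],[[0,0,0.5],[0,0,0],0.76],[[0,0,0.5],[0,0,0],0.8],[[0,0,0.5],[0,0,0],0.9],[[0,0,0.5],[0,0,0],1],[[0,0,0.5],[0,0,0],1],[[0,0,0.5],[0,0,0],1],[[0,0,0.5],[0,0,0],1],[[0,0,-4],[0,0,0],1],[[0,0,-18],[0,0,0],1],[[0,0,-42],[0,0,0],1],[[0,0,-70],[0,0,0],1],[[0,0,-90],[0,0,0],1],[[0,0,-100],[0,0,0],1],[[0,0,-103],[0,0,0],1],[[0,0,-103],[0,0,0],1]]}}

```text
t: 3.77
tcp_pos: [507.4, -286.4, 199.3]
orientation: [[0.95, 0.312, 0.0], [0.312, -0.95, -0.0], [0.0, 0.0, -1.0]]
ft_force: [-0.9, -0.1, -0.6]
width: 18.8
grasp_force: 30.0
```

Request:
{"fn": "drive_tool", "kwargs": {"deltas": [[[6,-8,0],[0,0,0],1],[[17,-25,0],[0,0,0],1],[[34,-49,0],[0,0,0],1],[[54,-78,0],[0,0,0],1],[[74,-107,0],[0,0,0],1],[[94,-135,0],[0,0,0],1],[[113,-162,0],[0,0,0],1],[[127,-182,0],[0,0,0],1],[[137,-197,0],[0,0,0],1],[[143,-205,0],[0,0,0],1],[[143,-205,5],[0,0,0],1],[[143,-205,25],[0,0,0],1],[[143,-205,50],[0,0,0],1],[[143,-205,72],[0,0,0],1],[[143,-205,85],[0,0,0],1],[[143,-205,90],[0,0,0],1],[[143,-205,90],[0,0,0],1]]}}

```text
t: 5.18
tcp_pos: [578.3, -47.7, 107.9]
orientation: [[0.95, 0.312, -0.002], [0.312, -0.95, -0.0], [-0.002, -0.001, -1.0]]
ft_force: [-0.2, -0.5, 0.2]
width: 18.9
grasp_force: 30.0
```

Run:
```python
from h import *
a=vision.read_camera("top")[90:220,270:410];b=vision.read_camera("scene")[110:240,275:415]
cv2.imwrite("pics/g2.png",cv2.resize(np.hstack([a,b]),None,fx=2.8,fy=2.8,interpolation=cv2.INTER_CUBIC))
s=manip.get_state();print(s["width"],s["grasp_force"],s["tcp_pos"],s["ft_force"])
```

```text
19.108153642918587 29.999237162992358 [579.60744066 -47.26612648 110.0394942 ] [ 0.85267065 -0.73869972  0.81900131]
```

View pics/g2.png

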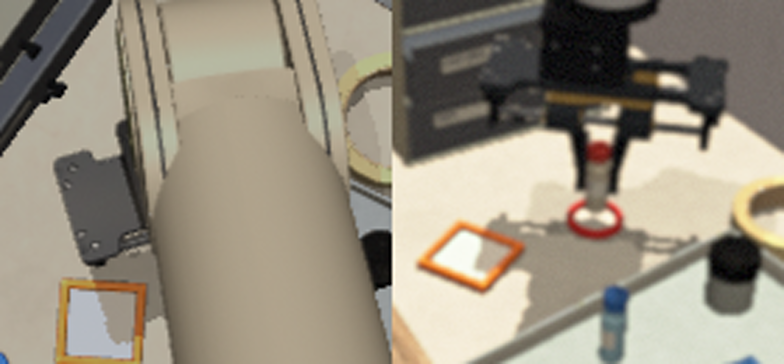

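The vial hangs upright over the red ring, well centred. Lowering, releasing and rising.

Request:
{"fn": "drive_tool", "kwargs": {"deltas": [[[0,0,5],[0,0,0],1],[[0,0,10],[0,0,0],1],[[0,0,13.5],[0,0,0],1],[[0,0,13.5],[0,0,0],1],[[0,0,13.5],[0,0,0],1],[[0,0,13.5],[0,0,0],1],[[0,0,13.5],[0,0,0],0.7],[[0,0,13.5],[0,0,0],0.55],[[0,0,13.5],[0,0,0],0.5],[[0,0,13.5],[0,0,0],0.5],[[0,0,8],[0,0,0],0.5],[[0,0,-10],[0,0,0],0.4],[[0,0,-38],[0,0,0],0.35],[[0,0,-68],[0,0,0],0.35],[[0,0,-85],[0,0,0],0.35],[[0,0,-91],[0,0,0],0.35]]}}

```text
t: 6.62
tcp_pos: [580.5, -46.8, 204.1]
orientation: [[0.95, 0.313, 0.005], [0.313, -0.95, -0.001], [0.005, 0.002, -1.0]]
ft_force: [-0.3, 0.1, 0.8]
width: 56.1
grasp_force: 0.0
```

Request:
{"fn": "drive_tool", "kwargs": {"deltas": [[[-8,1.5,0],[0,0,0],0.35],[[-28,5,0],[0,0,0],0.35],[[-58,10.5,0],[0,0,0],0.35],[[-93,17,0],[0,0,0],0.35],[[-126,23,0],[0,0,0],0.35],[[-150,27.5,0],[0,0,0],0.35],[[-162,30,0],[0,0,0],0.35],[[-166.5,30.5,0],[0,0,0],0.35],[[-166.5,30.5,8],[0,0,0],0.35],[[-166.5,30.5,30],[0,0,0],0.35],[[-166.5,30.5,60],[0,0,0],0.35],[[-166.5,30.5,85],[0,0,0],0.35],[[-166.5,30.5,99],[0,0,0],0.35],[[-166.5,30.5,104],[0,0,0],0.45],[[-166.5,30.5,104],[0,0,0],0.6],[[-166.5,30.5,104],[0,0,0],0.65]]}}

```text
t: 7.95
tcp_pos: [431.1, -127.4, 96.3]
orientation: [[0.95, 0.313, -0.0], [0.313, -0.95, 0.0], [0.0, -0.0, -1.0]]
ft_force: [1.2, 0.3, 0.7]
width: 44.1
grasp_force: 0.0
```

Run:
```python
from h import *
b=vision.read_camera("scene")[120:300,260:480]
cv2.imwrite("pics/g3.png",cv2.resize(b,None,fx=3.2,fy=3.2,interpolation=cv2.INTER_CUBIC))
s=manip.get_state();print(s["width"],s["grasp_force"],s["tcp_pos"],s["ft_force"])
```

```text
39.69884684497949 0.0 [ 431.33371088 -127.64862315   96.84941788] [0.04395771 0.06887401 0.80373033]
```

View pics/g3.png

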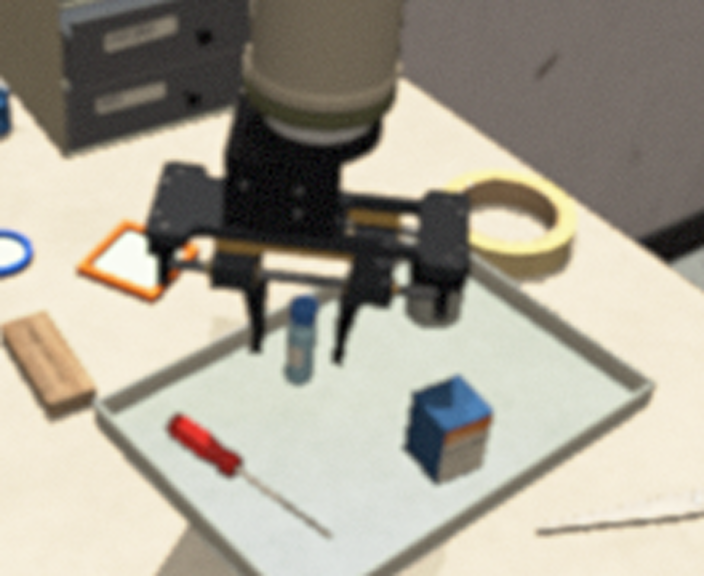

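The blue vial stands midway between the fingers. Closing and lifting.

Request:
{"fn": "drive_tool", "kwargs": {"deltas": [[[0,0,0.5],[0,0,0],0.73],[[0,0,0.5],[0,0,0],0.76],[[0,0,0.5],[0,0,0],0.8],[[0,0,0.5],[0,0,0],0.9],[[0,0,0.5],[0,0,0],1],[[0,0,0.5],[0,0,0],1],[[0,0,0.5],[0,0,0],1],[[0,0,0.5],[0,0,0],1],[[0,0,0.5],[0,0,0],1],[[0,0,-4],[0,0,0],1],[[0,0,-18],[0,0,0],1],[[0,0,-42],[0,0,0],1],[[0,0,-70],[0,0,0],1],[[0,0,-90],[0,0,0],1],[[0,0,-100],[0,0,0],1],[[0,0,-103],[0,0,0],1],[[0,0,-103],[0,0,0],1]]}}

```text
t: 9.42
tcp_pos: [430.5, -128.0, 199.2]
orientation: [[0.95, 0.312, 0.0], [0.312, -0.95, -0.0], [0.0, 0.001, -1.0]]
ft_force: [-0.9, 0.2, -1.4]
width: 18.8
grasp_force: 30.0
```

Request:
{"fn": "drive_tool", "kwargs": {"deltas": [[[4,-9,0],[0,0,0],1],[[10,-27,0],[0,0,0],1],[[21,-54,0],[0,0,0],1],[[33,-86,0],[0,0,0],1],[[45,-117,0],[0,0,0],1],[[57,-149,0],[0,0,0],1],[[68.5,-178.5,0],[0,0,0],1],[[77,-201,0],[0,0,0],1],[[83,-217,0],[0,0,0],1],[[86.5,-226,0],[0,0,0],1],[[86.5,-226,5],[0,0,0],1],[[86.5,-226,25],[0,0,0],1],[[86.5,-226,50],[0,0,0],1],[[86.5,-226,72],[0,0,0],1],[[86.5,-226,85],[0,0,0],1],[[86.5,-226,90],[0,0,0],1],[[86.5,-226,90],[0,0,0],1],[[86.5,-226,90],[0,0,0],1]]}}

```text
t: 10.92
tcp_pos: [442.1, 113.3, 109.3]
orientation: [[0.95, 0.312, -0.0], [0.312, -0.95, -0.0], [-0.0, -0.0, -1.0]]
ft_force: [-0.6, -0.6, -0.3]
width: 19.2
grasp_force: 30.0
```

Run:
```python
from h import *
b=vision.read_camera("scene")[100:260,170:390]
cv2.imwrite("pics/g4.png",cv2.resize(b,None,fx=3.2,fy=3.2,interpolation=cv2.INTER_CUBIC))
s=manip.get_state();print(s["width"],s["grasp_force"],s["tcp_pos"],s["ft_force"])
```

```text
19.07146253815939 29.99994970858097 [442.49274241 113.50657338 109.78839584] [ 0.45605289  0.27482983 -0.39025583]
```

View pics/g4.png

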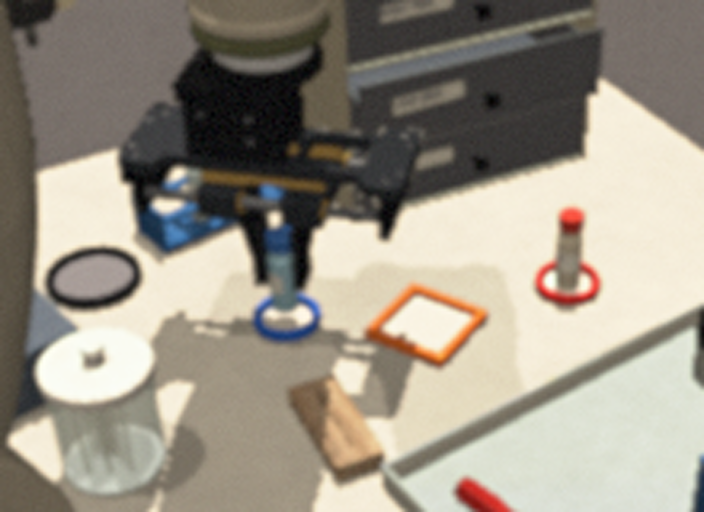

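The red vial stands in its ring, and the blue vial hangs upright over the blue ring. The rack and drawers are clear. Placing it.

Request:
{"fn": "drive_tool", "kwargs": {"deltas": [[[0,0,5],[0,0,0],1],[[0,0,10],[0,0,0],1],[[0,0,13.5],[0,0,0],1],[[0,0,13.5],[0,0,0],1],[[0,0,13.5],[0,0,0],1],[[0,0,13.5],[0,0,0],1],[[0,0,13.5],[0,0,0],0.7],[[0,0,13.5],[0,0,0],0.55],[[0,0,13.5],[0,0,0],0.5],[[0,0,13.5],[0,0,0],0.5],[[0,0,8],[0,0,0],0.5],[[0,0,-10],[0,0,0],0.4],[[0,0,-38],[0,0,0],0.2],[[0,0,-68],[0,0,0],0.15],[[0,0,-85],[0,0,0],0.15],[[0,0,-91],[0,0,0],0.15]]}}

```text
t: 12.3
tcp_pos: [443.2, 114.4, 203.4]
orientation: [[0.95, 0.313, 0.005], [0.313, -0.95, 0.0], [0.004, 0.001, -1.0]]
ft_force: [0.9, 0.1, -0.4]
width: 68.4
grasp_force: 0.0
```

Request:
{"fn": "drive_tool", "kwargs": {"deltas": [[[0,10,0],[0,0,0],0.15],[[-1,35,0],[0,0,0],0.15],[[-1.5,70,0],[0,0,0],0.15],[[-2,108,0],[0,0,0],0.15],[[-3,147,0],[0,0,0],0.15],[[-4,186,0],[0,0,0],0.15],[[-5,225,0],[0,0,0],0.15],[[-5.5,262,0],[0,0,0],0.15],[[-6,290,0],[0,0,0],0.15],[[-6.5,305,0],[0,0,0],0.15],[[-6.5,311,0],[0,0,0],0.15],[[-6.5,311,8],[0,0,0],0.15],[[-6.5,311,30],[0,0,0],0.15],[[-6.5,311,60],[0,0,0],0.15],[[-6.5,311,85],[0,0,0],0.15],[[-6.5,311,98],[0,0,0],0.15],[[-6.5,311,103],[0,0,0],0.2],[[-6.5,311,103],[0,0,0],0.3],[[-6.5,311,103],[0,0,0],0.35]]}}

```text
t: 13.88
tcp_pos: [533.7, -183.1, 98.2]
orientation: [[0.95, 0.313, 0.001], [0.313, -0.95, -0.0], [0.001, 0.001, -1.0]]
ft_force: [0.9, -0.8, 0.4]
width: 63.2
grasp_force: 0.0
```

Run:
```python
from h import *
b=vision.read_camera("scene")[120:270,280:480]
cv2.imwrite("pics/g5.png",cv2.resize(b,None,fx=3.2,fy=3.2,interpolation=cv2.INTER_CUBIC))
s=manip.get_state();print(s["width"],s["grasp_force"],s["tcp_pos"],s["ft_force"])
```

```text
60.444652028926114 0.0 [ 533.9509183  -183.37686441   98.6640445 ] [ 0.01163311  0.0750675  -0.00849294]
```

View pics/g5.png

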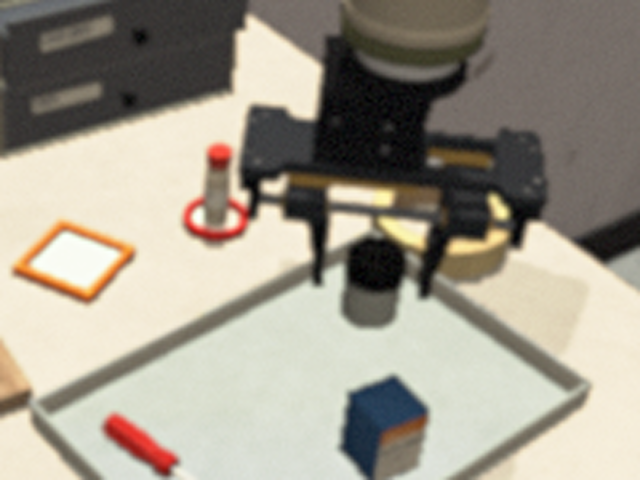

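The case lid sits between the fingers. Gripping and lifting.

Request:
{"fn": "drive_tool", "kwargs": {"deltas": [[[0,0,0],[0,0,0],0.42],[[0,0,0],[0,0,0],0.48],[[0,0,0],[0,0,0],0.52],[[0,0,0],[0,0,0],0.6],[[0,0,0],[0,0,0],0.8],[[0,0,0],[0,0,0],1],[[0,0,0],[0,0,0],1],[[0,0,0],[0,0,0],1],[[0,0,0],[0,0,0],1],[[0,0,-4],[0,0,0],1],[[0,0,-18],[0,0,0],1],[[0,0,-42],[0,0,0],1],[[0,0,-70],[0,0,0],1],[[0,0,-90],[0,0,0],1],[[0,0,-100],[0,0,0],1],[[0,0,-103],[0,0,0],1],[[0,0,-103],[0,0,0],1]]}}

```text
t: 15.35
tcp_pos: [533.0, -183.6, 200.1]
orientation: [[0.95, 0.313, 0.0], [0.313, -0.95, -0.0], [0.0, 0.0, -1.0]]
ft_force: [0.1, 0.4, -0.5]
width: 41.5
grasp_force: 30.0
```

Request:
{"fn": "drive_tool", "kwargs": {"deltas": [[[1,-12,0],[0,0,0],1],[[2,-37,0],[0,0,0],1],[[4,-72,0],[0,0,0],1],[[6,-110,0],[0,0,0],1],[[8,-149,0],[0,0,0],1],[[11,-188,0],[0,0,0],1],[[13,-227,0],[0,0,0],1],[[15,-266,0],[0,0,0],1],[[17,-305,0],[0,0,0],1],[[19,-344,0],[0,0,0],1],[[21,-383,0],[0,0,0],1],[[23,-418,0],[0,0,0],1],[[25,-444,0],[0,0,0],1],[[26,-460,0],[0,0,0],1],[[26,-465,0],[0,0,0],1],[[26,-465,10],[0,0,0],1],[[26,-465,30],[0,0,0],1],[[26,-465,50],[0,0,0],1],[[26,-465,60],[0,0,0],1],[[26,-465,60],[0,0,0],1]]}}

```text
t: 17.02
tcp_pos: [411.3, 264.0, 137.2]
orientation: [[0.95, 0.311, -0.005], [0.311, -0.95, -0.003], [-0.005, 0.001, -1.0]]
ft_force: [-0.2, -1.3, -0.1]
width: 41.8
grasp_force: 30.0
```

Run:
```python
from h import *
b=vision.read_camera("scene")[80:260,120:340]
a=vision.read_camera("top")[130:310,130:310]
cv2.imwrite("pics/g6.png",cv2.resize(np.hstack([a,b]),None,fx=2,fy=2,interpolation=cv2.INTER_CUBIC))
s=manip.get_state();print(s["width"],s["grasp_force"],s["tcp_pos"],s["ft_force"])
```

```text
41.6716017742948 29.99994616024196 [412.5029535  265.53574443 140.01320246] [ 0.17346407 -0.09580031 -1.36184041]
```

View pics/g6.png

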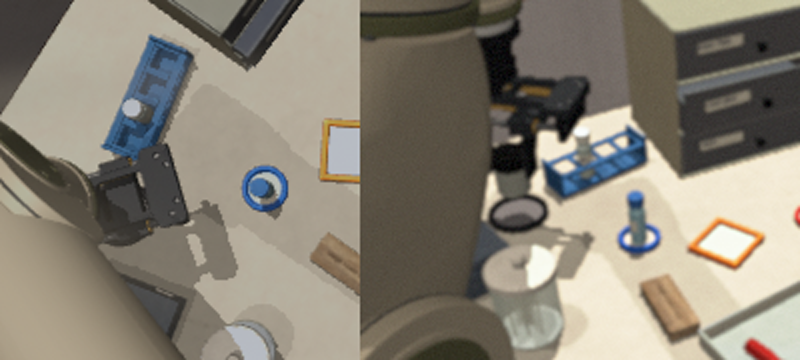

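The case is over the round stand and the blue vial stands in its ring. The rack is clear of the fingers. Lowering and releasing with a small opening.

Request:
{"fn": "drive_tool", "kwargs": {"deltas": [[[0,0,6],[0,0,0],1],[[0,0,18],[0,0,0],1],[[0,0,30],[0,0,0],1],[[0,0,38],[0,0,0],1],[[0,0,42],[0,0,0],1],[[0,0,43],[0,0,0],1],[[0,0,43],[0,0,0],1],[[0,0,43],[0,0,0],1],[[0,0,43],[0,0,0],1],[[0,0,43],[0,0,0],0.45],[[0,0,43],[0,0,0],0.35],[[0,0,43],[0,0,0],0.32],[[0,0,43],[0,0,0],0.32],[[0,0,36],[0,0,0],0.32],[[0,0,18],[0,0,0],0.32],[[0,0,-10],[0,0,0],0.32],[[0,0,-40],[0,0,0],0.32],[[0,0,-55],[0,0,0],0.32],[[0,0,-60],[0,0,0],0.32]]}}

```text
t: 18.7
tcp_pos: [413.4, 267.1, 203.4]
orientation: [[0.95, 0.313, 0.004], [0.313, -0.95, 0.002], [0.005, -0.0, -1.0]]
ft_force: [0.3, 0.1, -1.2]
width: 58.8
grasp_force: 0.0
```

Request:
{"fn": "drive_tool", "kwargs": {"deltas": [[[-1,13,0],[0,0,-1],0.25],[[-3,39,0],[0,0,-3],0.25],[[-7,77,0],[0,0,-6],0.25],[[-12,117,0],[0,0,-9],0.25],[[-18,157,0],[0,0,-12],0.25],[[-27,197,0],[0,0,-15],0.25],[[-38,235,0],[0,0,-18],0.25],[[-51,273,0],[0,0,-21],0.25],[[-67,310,0],[0,0,-24],0.25],[[-85,347,0],[0,0,-27],0.25],[[-104,383,0],[0,0,-30],0.25],[[-122,414,0],[0,0,-33],0.25],[[-139,440,0],[0,0,-35],0.25],[[-153,462,0],[0,0,-36.5],0.25],[[-161.5,475,0],[0,0,-36.8],0.25],[[-161.5,475,20],[0,0,-36.8],0.25],[[-161.5,475,45],[0,0,-36.8],0.25],[[-161.5,475,60],[0,0,-36.8],0.25],[[-161.5,475,60],[0,0,-36.8],0.25]]}}

```text
t: 20.28
tcp_pos: [405.5, -234.6, 136.8]
orientation: [[0.574, 0.819, -0.005], [0.819, -0.574, 0.003], [-0.0, -0.006, -1.0]]
ft_force: [-0.9, 0.4, -0.3]
width: 65.6
grasp_force: 0.0
```

Run:
```python
from h import *
b=vision.read_camera("scene")[110:290,290:510]
a=vision.read_camera("top")[180:360,130:310]
cv2.imwrite("pics/g7.png",cv2.resize(np.hstack([a,b]),None,fx=2,fy=2,interpolation=cv2.INTER_CUBIC))
s=manip.get_state();print(s["width"],s["grasp_force"],s["tcp_pos"],s["joint_positions"].round())
```

```text
65.21429078865899 0.0 [ 407.25740236 -235.20428364  140.02896938] [ 44.  10. -20. 115.   4.  56. -14.]
```

View pics/g7.png

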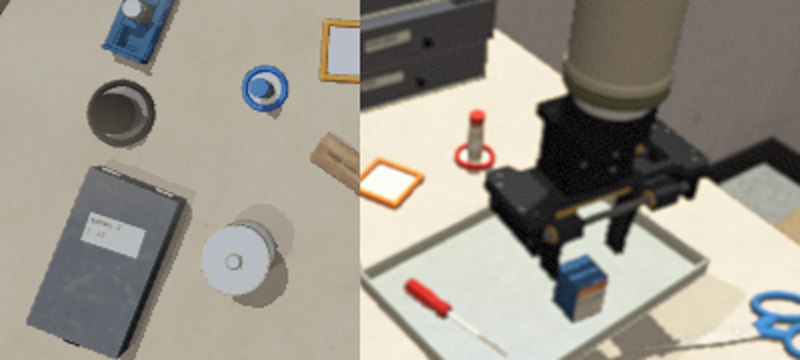

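The case stands in the round stand, and the fingers straddle the carton squarely. Descending, gripping and lifting.

Request:
{"fn": "drive_tool", "kwargs": {"deltas": [[[0,0,10],[0,0,0],0.25],[[0,0,28],[0,0,0],0.25],[[0,0,43],[0,0,0],0.25],[[0,0,50],[0,0,0],0.25],[[0,0,50],[0,0,0],0.35],[[0,0,50],[0,0,0],0.5],[[0,0,50],[0,0,0],0.6],[[0,0,50],[0,0,0],0.7],[[0,0,50],[0,0,0],0.9],[[0,0,50],[0,0,0],1],[[0,0,50],[0,0,0],1],[[0,0,50],[0,0,0],1],[[0,0,45],[0,0,0],1],[[0,0,30],[0,0,0],1],[[0,0,5],[0,0,0],1],[[0,0,-25],[0,0,0],1],[[0,0,-48],[0,0,0],1],[[0,0,-58],[0,0,0],1],[[0,0,-60],[0,0,0],1],[[0,0,-60],[0,0,0],1]]}}

```text
t: 22.05
tcp_pos: [407.4, -235.5, 200.1]
orientation: [[0.574, 0.819, 0.0], [0.819, -0.574, -0.0], [-0.0, 0.0, -1.0]]
ft_force: [0.2, -0.7, -0.9]
width: 35.9
grasp_force: 30.0
```

Request:
{"fn": "drive_tool", "kwargs": {"deltas": [[[10,-3,0],[0,0,-1],1],[[30,-10,0],[0,0,-4],1],[[61,-20,0],[0,0,-8],1],[[97,-32,0],[0,0,-12],1],[[132,-44,0],[0,0,-17],1],[[168,-56,0],[0,0,-22],1],[[201,-67,0],[0,0,-26],1],[[226,-76,0],[0,0,-30],1],[[244,-81,0],[0,0,-32],1],[[254,-85,0],[0,0,-32.4],1],[[254,-85,8],[0,0,-32.4],1],[[254,-85,28],[0,0,-32.4],1],[[254,-85,55],[0,0,-32.4],1],[[254,-85,78],[0,0,-32.4],1],[[254,-85,90],[0,0,-32.4],1],[[254,-85,90],[0,0,-32.4],1],[[254,-85,90],[0,0,-32.4],1]]}}

```text
t: 23.47
tcp_pos: [483.2, 20.6, 110.0]
orientation: [[0.047, 0.999, -0.001], [0.999, -0.047, -0.0], [-0.0, -0.001, -1.0]]
ft_force: [0.5, -0.1, 0.2]
width: 35.6
grasp_force: 30.0
```

Run:
```python
from h import *
b=vision.read_camera("scene")[120:240,230:380]
cv2.imwrite("pics/g8.png",cv2.resize(b,None,fx=4,fy=4,interpolation=cv2.INTER_CUBIC))
s=manip.get_state();print(s["width"],s["grasp_force"],s["tcp_pos"],s["orientation"].round(3).tolist())
```

```text
35.83299603113891 29.999930472113192 [483.88191348  20.87068076 110.895882  ] [[0.046, 0.999, 0.001], [0.999, -0.046, -0.0], [-0.0, 0.001, -1.0]]
```

View pics/g8.png

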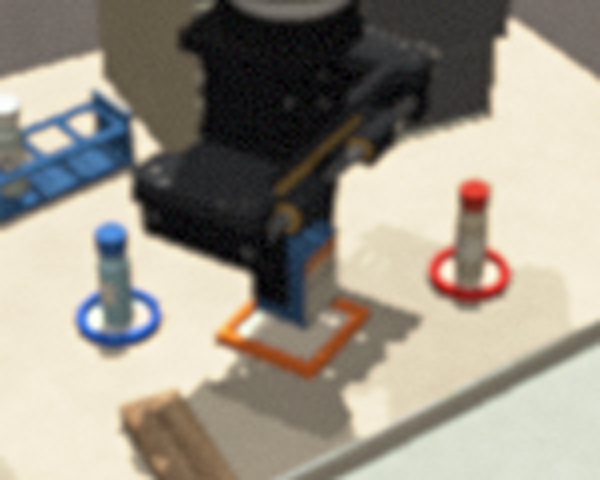

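The carton is square over the orange stand. Lowering, releasing, then backing up and away toward the base side for a final look.

Request:
{"fn": "drive_tool", "kwargs": {"deltas": [[[0,0,6],[0,0,0],1],[[0,0,14],[0,0,0],1],[[0,0,19],[0,0,0],1],[[0,0,20],[0,0,0],1],[[0,0,20],[0,0,0],1],[[0,0,20],[0,0,0],1],[[0,0,20],[0,0,0],1],[[0,0,20],[0,0,0],0.5],[[0,0,20],[0,0,0],0.42],[[0,0,20],[0,0,0],0.38],[[0,0,20],[0,0,0],0.38],[[0,0,12],[0,0,0],0.38],[[0,0,-8],[0,0,0],0.38],[[0,0,-40],[0,0,0],0.3],[[0,0,-75],[0,0,0],0.3],[[0,0,-105],[0,0,0],0.3],[[0,0,-120],[0,0,0],0.3],[[0,0,-125],[0,0,0],0.3]]}}

```text
t: 25.02
tcp_pos: [484.6, 21.7, 238.8]
orientation: [[0.045, 0.999, 0.005], [0.999, -0.045, -0.001], [-0.0, 0.005, -1.0]]
ft_force: [0.1, 0.4, 0.1]
width: 61.0
grasp_force: 0.0
```

Request:
{"fn": "drive_tool", "kwargs": {"deltas": [[[-10,0,0],[0,0,0],0.3],[[-35,0,0],[0,0,0],0.3],[[-70,0,0],[0,0,0],0.3],[[-105,0,0],[0,0,0],0.3],[[-140,0,0],[0,0,0],0.3],[[-175,0,0],[0,0,0],0.3],[[-210,0,0],[0,0,0],0.3],[[-245,0,0],[0,0,0],0.3],[[-280,0,0],[0,0,0],0.3],[[-315,0,0],[0,0,0],0.3],[[-345,0,0],[0,0,0],0.3],[[-365,0,0],[0,0,0],0.3],[[-375,0,0],[0,0,0],0.3],[[-380,0,0],[0,0,0],0.3],[[-380,0,0],[0,0,0],0.3],[[-380,0,0],[0,0,0],0.3]]}}

```text
t: 26.35
tcp_pos: [466.6, -356.9, 234.7]
orientation: [[0.044, 0.999, -0.0], [0.999, -0.044, 0.001], [0.001, -0.001, -1.0]]
ft_force: [0.4, -0.2, 0.3]
width: 60.6
grasp_force: 0.0
```

Run:
```python
from h import *
im=vision.read_camera("top")
for nm,col,z,P in[("redv","red",67,(579,-47)),("bluev","blue",67,(442.3,113.8))]:
    w=proj("top",np.array([*P,z])).round().astype(int);h=cv2.cvtColor(im,cv2.COLOR_BGR2HSV)
    print(nm,w,proj("top",np.array([*P,9])).round(1))
cv2.imwrite("pics/g9.png",np.hstack([cv2.resize(im[130:270,160:360],None,fx=2,fy=2,interpolation=cv2.INTER_CUBIC),cv2.resize(vision.read_camera("scene")[120:260,170:370],None,fx=2,fy=2,interpolation=cv2.INTER_CUBIC)]))
s=manip.get_state();print(s["t"],s["tcp_pos"],s["ft_force"])
print({k:proj("top",np.array(v)).round(1).tolist() for k,v in dict(case=(412.5,266.3,56),carton=(483.8,21.3,53)).items()})
```

```text
redv [339 158] [338.3 162.2]
bluev [259 223] [262.1 223.8]
26.45 [ 466.86747294 -356.64226949  235.24156425] [-0.43245403  1.05014152 -0.57311188]
{'case': [184.8, 235.9], 'carton': [305.2, 203.9]}
```

View pics/g9.png

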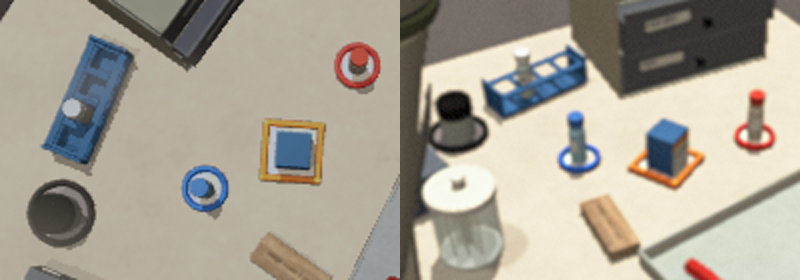

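All four stand in their stands. The red vial's cap reads about 2 px low by eye, so I'll measure it once before handing in.

Run:
```python
from h import *
im=vision.read_camera("top")
for nm,col,w,z,t in[("redv","red",(339,160,7),64,(579,-47)),("bluev","blue",(260,223,7),64,(442.3,113.8)),("carton","blue",(306,205,14),53,(483.8,21.3))]:
    x,y,a,b=cv2.boundingRect(blob(im,col,w));p=ray("top",(x+a/2-.5,y+b/2-.5),z);print(nm,x,y,a,b,p[:2].round(1),"err",(p[:2]-t).round(1))
s=cv2.resize(im[145:180,320:360],None,fx=12,fy=12,interpolation=cv2.INTER_CUBIC);cv2.imwrite("pics/z.png",s)
```

```text
redv 335 153 11 11 [579.1 -48.4] err [ 0.1 -1.4]
bluev 253 217 12 12 [442.9 115.2] err [0.6 1.4]
carton 298 196 17 19 [481.5  19.5] err [-2.3 -1.8]
```

View pics/z.png

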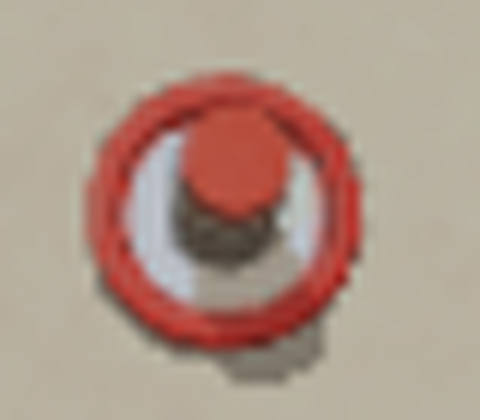

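The zoom shows the red cap at about (339,158), as expected for a centred, upright vial. All errors are within about 3 mm, so I'm handing in.

```bash
python3 -c "
from rig import manip
print(manip.sign_off())"
```

```text
the job is handed in; nothing more can be done
None
```

I placed all four goods upright in their matching stands and handed the job in at about 26.5 s; the last pictures showed the red vial, blue vial and carton within about 3 mm of centre and the case (judged by eye) centred too, but sign-off returned no verdict.

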